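# Close up the roll-top bread bin

### The arm

A 6-joint arm with a two-finger parallel gripper is mounted at the origin on a cart in front of the work surface, level with it; the furniture and walls round the work are solid. World frame = base frame: x ahead of the robot, y to its left, z up, the work surface at z = 0. Lengths are in m, angles in degrees, forces in N, time in s.
With the tool pointing down it reaches from about 0.4 to 0.825 m from the base axis. Payload 7 kg.
Tool frame: the origin (TCP) lies midway between the tips of the shut fingers; the grasp point (between the pads) lies 19 mm behind it (hold_point_z is the distance from the TCP to the grasp point, in m); z points along the fingers, y is the line along which they close (so a half turn about z gives the same grasp; the last joint's range is limited). The gripper opens to 88 mm and grips with 3 to 60 N. Pads are 19 mm wide; open, the fingers measure 130 mm over their backs; the gripper's body (78 mm by 193 mm) begins 47 mm behind the grasp point.
Start: joints at [-52.42, 20.546, 0.682, 0, -70.136, -16.507], TCP at [0.243, -0.63, 0.227] pointing down, gripper open.
Joint ranges: [-176.03, 176.03], [-82.01, 121.73], [-58.28, 71.71], [-173.87, 95.51], [-174.79, -0.11], [-173.66, 173.66]. Speed limits (degrees/s): [136.94, 136.94, 172.46, 180, 180, 180].

### API

Orientations are given as [roll, pitch, yaw] about the fixed x, y, z axes, in that order (R = Rz(yaw) Ry(pitch) Rx(roll)).
In Python, from plant import get_state, capture, close_job, hold_point_z gives the robot as it stands.
- The arm moves only by the shell command python3 -m inch 'ROWS' [FORCE]. ROWS is text: rows parted by semicolons, each of 5 numbers parted by spaces: the shift along the tool's x, y, z normalised to -1 to 1, where 1 is 0.15 m, then the turn about the tool's z normalised to -1 to 1, where 1 is 360 degrees, then the opening, from 0 (shut) to 1 (fully open). In form: tx ty tz spin grip; .... A call has exactly 8 rows; each row shifts and turns the commanded pose from where the row before left it, along the tool's axes as they then stand; what a row does not reach is not made up. A row lasts 1/8 s, in which the tool goes at most 62.5 mm and 10.7 degrees, less where a joint would pass 70% of its speed; a pose out of reach is approached as far as the arm can. A call with a number of a shift or a turn outside -1 to 1 is refused whole. A call with a gripper value outside its range is refused whole. The fingers move at their own pace and stop on an object; FORCE is the grip in N (left out, the last holds). Time passes only in rows, so rows that do not move let the fingers close, or fill a call up. It gives the time, the measured TCP pose, the force, the opening and the grip force at its end, in the units of the state.
- get_state(): the state, without advancing time (a new reading comes with each control period).
- capture(name): name is "scene" or "top"; returns a dict with "color" (420x560x3 uint8, blue, green, red), "mtx" (3x3 intrinsics, pixels), "R" (3x3) and "t" (3): a world point X has camera coordinates R X + t. Camera axes: x right, y down, z forward; pixel columns grow to the right and rows downward; lengths in m; the calibration is good to about 2 mm. A picture is of the moment at which its call begins. There is no depth.
- close_job(): hands the job in; it is judged then, once.
The state is a dict: "time_s": time; "joints": joint angles; "qd": joint speeds; "joint_torque": joint torques, N m; "tcp_pos": TCP position; "eef_rot": TCP orientation; "contact_force": force on the tool from outside, world axes, zero at the start; "moment": the same for the moment, N m; "gripper_width": finger opening in m; "gripper_force": force on a finger pad.
Only numpy, scipy, OpenCV 4.12 (cv2) and the standard library are available. Lean on these libraries where they do the work, as an engineer would, in place of code of your own. Each camera call takes 0.05 s, during which the arm holds its last target. There are 200 camera calls.

### The job

Close up the bread bin without grasping or lifting anything, only pushing with the fingertips: push the loaf that sticks out over the front edge gently back until all of it is inside the bin, and after that push the roll-top shutter down by its lip until it is fully shut. Push the crumb tray under the bin fully home as well, and leave everything else on the counter where it is.

Things in the scene. Friction and masses are not known exactly. Their poses are not given: they have to be found in the camera images.
- bread_bin: Wooden roll-top bread bin, fast on the counter, 296 mm deep (x), 340 wide (y), 193 high. Origin: centre of its underside, at counter height; its +x points to its back, -x to the open front, y left. Two D-shaped end boards 13 mm thick (half discs of radius 148 mm about the axis, see bin_axis) carry the floor. A fixed shell of radius 140 mm covers the rear, from 3 degrees behind the top of the arc.
- bin_axis (a point): Middle of the axis line about which the shutter turns; it runs along the bin's y, 45 mm above the bin's origin, level with the top of the floor.
- floor_edge (a point): Middle of the front edge of the bin's floor, on its top: x = -148 mm, z = 45 mm in the bin's frame.
- shutter (a joint): Angle of the roll-top shutter in rad: 0 = fully shut, 1.15 = fully up; it starts up, at 0.8 to 1.1. A curved panel of pale slats about the axis, radius 130 mm outside, 124 inside, 310 wide; its lower edge is 0.03 rad + this value above the level of the axis, on the front side. It stays where it is left; pushing it takes about 2 to 7 N at the lip.
- shutter_lip (a point): Middle of the outer edge of the shutter's dark wooden lip, which stands out radially from the slats (radius 130 to 156 mm), is 100 mm long along y and 12 mm thick. Seen from the axis it lies 0.17 rad + the shutter's angle above the level, on the front side.
- crumb_tray (a joint): How far the crumb tray is pulled out towards the front, in m: 0 = home, its front then about flush with the edge of the floor; 0.06 = fully out. It slides along the bin's x, stays where it is left and takes about 2 N to move.
- tray_front (a point): Centre of the front face of the crumb tray's wooden front board, which is 270 mm wide (y) and 27 mm tall (5 to 32 mm above the counter), under the bin's floor. Fully home it lies at x = -150 mm in the bin's frame.
- loaf: Brown loaf with pale slashes, 210 mm long (its y), 84 mm wide (its x, widest about 25 mm above its flat underside), 72 mm high, 0.4 kg. Origin: centre of its underside. It lies along the front of the bin on the bin's floor and sticks out over the front edge, in the way of the shutter and above the crumb tray. It slides on the floor.
- loaf_end_a (a point): On the loaf's long axis, 95 mm from its middle towards its +y end, 25 mm above its underside.
- loaf_end_b (a point): The same towards its -y end.
- spice_jar: Glass spice jar with a dark cap, 44 mm across, 96 mm tall, beside the right end of the bin. Origin: centre of its underside. Not to be disturbed.
- cream_pot: Low round white lidded pot, 90 mm across, 32 mm tall, beside the left end of the bin. Origin: centre of its underside. Not to be disturbed.
- corkscrew: Corkscrew with a wooden bar handle, 63x98x19 mm, lying on the counter to the right of the bin. Origin: centre of its underside. Not to be disturbed.
- keys: Bunch of keys with a black fob, 113x130x14 mm, lying on the counter to the left of the bin. Origin: centre of its underside. Not to be disturbed.

How it is judged (in metres and radians):
On the way:
1. the whole loaf is inside the bin, clear of the shutter's path, while the shutter is still up (x of loaf in the frame of bread_bin above -0.078 m and x of each of loaf_end_a, loaf_end_b in the frame of bread_bin above -0.101 m and value of joint shutter above 0.6 rad), for 0.2 s.
At the end, for the whole second after the job is handed in: The shutter is within 0.05 rad (7 mm at its lip) of shut, the crumb tray within 6 mm of home, and the loaf lies flat and at rest on the bin's floor behind the shutter (its middle less than 78 mm, its ends less than 101 mm in front of the bin's middle) (value of joint shutter below 0.05 rad and value of joint crumb_tray below 0.006 m and x of loaf in the frame of bread_bin above -0.078 m and x of each of loaf_end_a, loaf_end_b in the frame of bread_bin above -0.101 m and angle between loaf's own z axis and vertical below 0.15 rad and linear speed of loaf below 0.02 m/s and z of loaf in the frame of bread_bin below 0.055 m); the robot touches nothing.
It fails at once if the loaf is lifted off the bin's floor (more than 15 mm) or falls out (height (world z) of loaf above 0.06 m or height (world z) of loaf below 0.03 m).
It fails at once if the loaf is tipped by more than 0.35 rad (angle between loaf's own z axis and vertical above 0.35 rad).
It fails at once if the loaf is squashed: more than 30 N on it (contact force between loaf and anything else above 30 N).
It fails at once if something else on the counter is moved by more than 25 mm (distance of any of spice_jar, cream_pot, corkscrew, keys from where it was at the start of the episode above 0.025 m).
It also fails if it takes over 54 s, if anything falls off the work surface, if the arm or the gripper's body presses on something with over 40 N, if the wrist force passes 120 N, or if a joint passes its speed limit or range.

## Working session

There is one attempt and no reset: what is moved stays moved. The work goes in short steps, Python scripts to look and compute and a shell command to move; the robot and the scene stay as the last step left them, time stands still between calls to the robot, and variables do not carry over. Pictures are saved under pics/ and viewed, at most 10 in all, crops included, and the job is handed in when it is done.

```bash
ls; mkdir -p pics; python3 - <<'E'
from plant import *
import cv2
s=get_state(); print(s['tcp_pos'],s['eef_rot'],s['time_s'],hold_point_z)
for n in('scene','top'):
    c=capture(n); cv2.imwrite(f'pics/{n}0.png',c['color']); print(n,c['mtx'],c['R'],c['t'])
E
```

```text
pics
[ 0.24248029 -0.62940474  0.22560693] [ 1.79903699e+02 -8.59439665e-03 -1.58934832e+02] 0.0 0.0188
scene [[407.17663543   0.         282.26015264]
 [  0.         407.17663543 208.82703983]
 [  0.           0.           1.        ]] [[ 0.19634692  0.98053377 -0.00118997]
 [ 0.76157859 -0.15326644 -0.62968837]
 [-0.61761309  0.12273112 -0.77684692]] [-0.10309721 -0.39822527  1.34937862]
top [[524.32746594   0.         280.96401966]
 [  0.         524.32746594 217.34287617]
 [  0.           0.           1.        ]] [[-0.3423537  -0.939555   -0.0055095 ]
 [-0.71491822  0.2642968  -0.64733232]
 [ 0.60966046 -0.21767778 -0.76218798]] [0.22506687 0.50059086 0.97293968]
```

View pics/scene0.png

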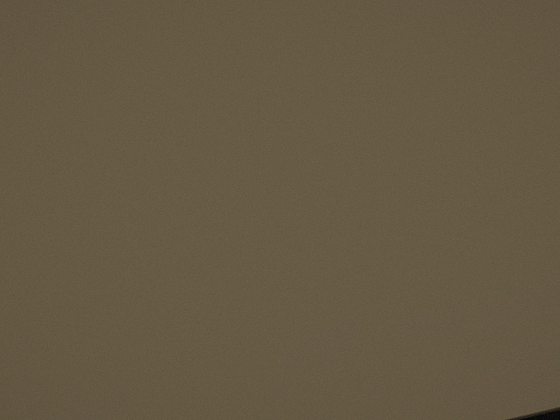

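View pics/top0.png

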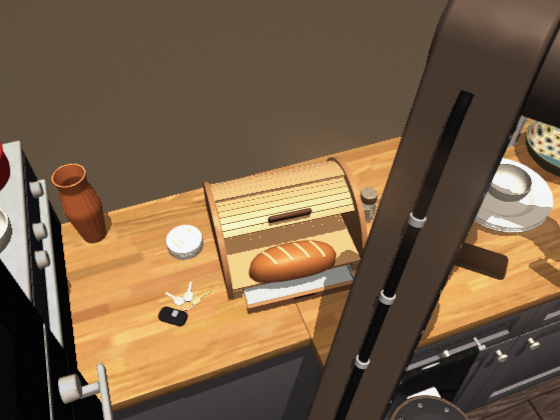

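The scene camera shows only a wall. The top camera shows the bin (columns 205–365, rows 160–305), with the loaf at about (293,262), the lip at about (290,214) and the tray front at about (300,290). I'll zoom in for corner pixels.

```bash
python3 - <<'E'
import cv2
im=cv2.imread('pics/top0.png')[150:315,195:385]
cv2.imwrite('pics/crop0.png',cv2.resize(im,None,fx=4,fy=3.6,interpolation=cv2.INTER_CUBIC) if 0 else cv2.resize(im,None,fx=3.5,fy=3.5,interpolation=cv2.INTER_CUBIC))
E
```

```text
(no output)
```

View pics/crop0.png

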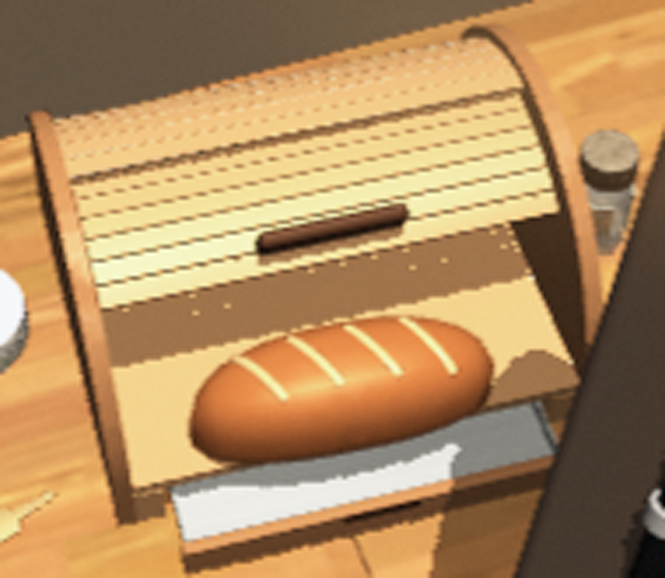

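The crop shows the floor front corners at about crop (130,490) and (578,385), the tray front top edge from (184,552) to (556,455), the lip from (260,244) to (405,214), and the loaf spanning crop (192,430) to (492,370).

```bash
cat > h.py <<'E'
from plant import *
import cv2, numpy as np
def ray(c,u,v):
    R,t=np.array(c['R']),np.array(c['t'])
    return -R.T@t, R.T@np.linalg.inv(c['mtx'])@np.array([u,v,1.])
def onz(c,u,v,z):
    o,d=ray(c,u,v); return o+d*(z-o[2])/d[2]
def proj(c,X):
    return cv2.projectPoints(np.atleast_2d(np.array(X,float)),cv2.Rodrigues(np.array(c['R']))[0],np.array(c['t']),np.array(c['mtx']),None)[0][:,0]
def frame(o,yaw): # bin->world
    c,s=np.cos(yaw),np.sin(yaw); return np.array([[c,-s],[s,c]])
E
python3 - <<'E'
from h import *
c=capture('top')
f=lambda p:(195+(p[0]+.5)/3.5-.5,150+(p[1]+.5)/3.5-.5)
P={n:onz(c,*f(p),z) for n,p,z in[('fl',(130,490),.045),('fr',(578,385),.045),('tl',(184,552),.032),('tr',(556,455),.032),('loaf_l',(192,430),.07),('loaf_r',(492,370),.07)]}
for n,p in P.items(): print(n,p.round(4))
d=P['fl']-P['fr'];w=np.linalg.norm(d);d/=w; yaw=np.arctan2(-d[0],d[1])
print('w',w,'tray',np.linalg.norm(P['tl']-P['tr']),'yaw',np.degrees(yaw))
dt=P['tl']-P['tr'];print('tray yaw',np.degrees(np.arctan2(-dt[0],dt[1])))
R=frame(0,yaw); o=(P['fl']+P['fr'])[:2]/2+R@[.148,0]; print('origin',o)
for n,p in P.items(): print(n,'bin',R.T@(p[:2]-o))
# lip: radius .156
for p in[(260,244),(405,214)]:
    u=f(p)
    o3,dd=ray(c,*u)
    for z in np.arange(.1,.22,.002):
        q=o3+dd*(z-o3[2])/dd[2]; b=R.T@(q[:2]-o)
        if abs(np.hypot(b[0],z-.045)-.156)<.0015 : print('lip',q,b,np.arctan2(z-.045,-b[0])-.17)
# reprojection of bin corners, board tops
X=[np.r_[R@[x,y]+o,z] for x,y,z in[(-.148,.157,.045),(-.148,-.157,.045),(-.148,.17,.0),(-.148,.17,.045),(0,.17,.193),(0,-.17,.193),(0,.157,.193),(-.007,.155,.185)]]
print(((proj(c,X)-[195,150])*3.5).round())
E
```

```text
fl [0.4941 0.1791 0.045 ]
fr [ 0.4691 -0.1322  0.045 ]
tl [0.4451 0.1584 0.032 ]
tr [ 0.4299 -0.0987  0.032 ]
loaf_l [0.5084 0.1306 0.07  ]
loaf_r [ 0.4849 -0.0731  0.07  ]
w 0.3123423600910489 tray 0.25755760723799587 yaw -4.577436529339705
tray yaw -3.376742569252358
origin [0.62913151 0.01164908]
fl bin [-0.148       0.15617118]
fr bin [-0.148      -0.15617118]
tl bin [-0.1951359   0.13157765]
tr bin [-0.1897389  -0.12592341]
loaf_l bin [-0.12986487  0.10894158]
loaf_r bin [-0.13697248 -0.09602764]
lip [0.55488749 0.06464056 0.18      ] [-0.07823627  0.04689731] 0.8755658662665754
lip [ 0.54641859 -0.03075307  0.18      ] [-0.07906513 -0.04886793] 0.8709819717488615
[[128. 489.]
 [578. 383.]
 [114. 530.]
 [108. 494.]
 [ 42. 180.]
 [541.  78.]
 [ 62. 176.]
 [ 68. 191.]]
```

```bash
cat >> h.py <<'E'
O=np.array([.6291,.0116]); YAW=np.radians(-4.577); RB=frame(0,YAW)
def st():
    s=get_state(); b=RB.T@(np.array(s['tcp_pos'][:2])-O)
    print('t',s['time_s'],'bin xy',b.round(4),'z',round(s['tcp_pos'][2],4),'rot',np.round(s['eef_rot'],2),'F',np.round(s['contact_force'],1),'w',round(s['gripper_width'],3))
E
python3 -m inch '0 0 0 0.0238 1; 0 0 0 0.0238 1; 0 0 0 0.0238 1; -0.06 0.3 0 0 1; -0.06 0.35 0 0 1; -0.06 0.35 0 0 1; -0.06 0.35 0 0 1; -0.06 0.35 0 0 1'; python3 -c "
from h import *;st()"
```

```text
time_s: 1.15
tcp_pos: [0.3082, -0.3777, 0.2264]
eef_rot: [180.0, -0.0, 175.4]
contact_force: [1.7, 0.5, 1.0]
gripper_width: 0.0874
gripper_force: 0.0
t 1.15 bin xy [-0.2889 -0.4136] z 0.2264 rot [179.99  -0.   175.35] F [1.7 0.5 1. ] w 0.087
```

```bash
python3 -m inch '-0.06 0.34 0 0 1; -0.06 0.35 0 0 1; -0.06 0.35 0 0 1; -0.06 0.35 0 0 1; -0.06 0.35 0 0 1; -0.06 0.35 0 0 1; -0.06 0.35 0 0 1; -0.06 0.35 0 0 1' >/dev/null; python3 - <<'E'
from h import *
st(); c=capture('top'); im=c['color'][130:330,190:430]
cv2.imwrite('pics/t1.png',cv2.resize(im,None,fx=3,fy=3,interpolation=cv2.INTER_CUBIC))
E
```

```text
t 2.15 bin xy [-0.2166  0.005 ] z 0.2268 rot [1.7997e+02 4.0000e-02 1.7540e+02] F [ 1.2 -0.8  0. ] w 0.087
```

View pics/t1.png

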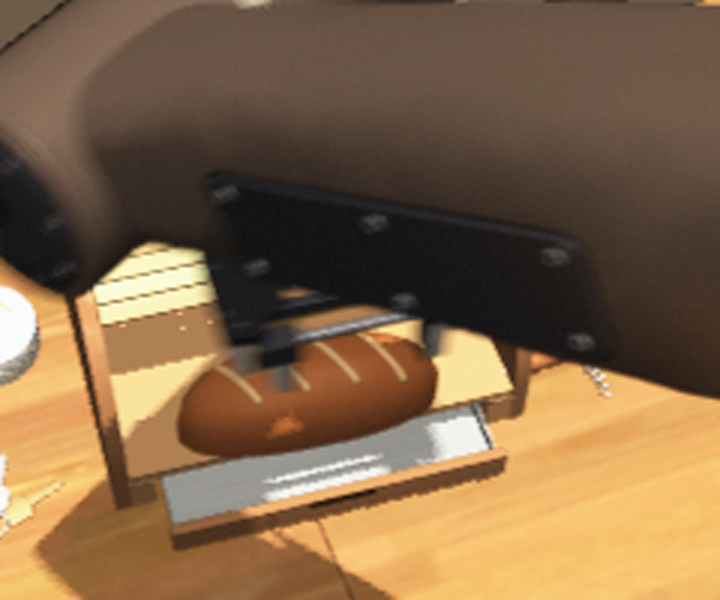

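Two finger tips hover over the loaf area; the tray's top front edge now runs from crop (172,533) to (505,453) and the loaf's lower silhouette is at about (290,457). I'll check these before descending.

```bash
python3 - <<'E'
from h import *
c=capture('top')
for n,p,z in[('tl',(172,533),.032),('tr',(506,454),.032),('fr',(513,397),.045),('fl',(128,480),.045),('loaffront',(290,457),.062),('loafend_l',(180,430),.07),('loafend_r',(437,375),.07)]:
    q=onz(c,190+(p[0]+.5)/3-.5,130+(p[1]+.5)/3-.5,z); print(n,q.round(4),(RB.T@(q[:2]-O)).round(4))
E
```

```text
tl [0.4453 0.1588 0.032 ] [-0.1949  0.1321]
tr [ 0.4226 -0.1077  0.032 ] [-0.1963 -0.1354]
fr [ 0.4622 -0.1312  0.045 ] [-0.155  -0.1557]
fl [0.4936 0.178  0.045 ] [-0.1484  0.155 ]
loaffront [0.4599 0.0586 0.062 ] [-0.1724  0.0333]
loafend_l [0.5069 0.1307 0.07  ] [-0.1313  0.1089]
loafend_r [ 0.4867 -0.0742  0.07  ] [-0.1351 -0.0969]
```

```bash
python3 -m inch '0 0 0.3 0 1; 0 0 0.3 0 1; 0 0 0.3 0 1; 0 0 0.23 0 1; -0.05 0 0 0 1; -0.06 0 0 0 1; -0.06 0 0 0 1; -0.04 0 0 0 1' >/dev/null; python3 -c "
from h import *;st()"; python3 -m inch '-0.04 0 0 0 1; -0.04 0 0 0 1; -0.04 0 0 0 1; -0.04 0 0 0 1; -0.04 0 0 0 1; -0.04 0 0 0 1; -0.04 0 0 0 1; 0 0 0 0 1' >/dev/null;  python3 - <<'E'
from h import *
st(); c=capture('top'); im=c['color'][130:330,190:430]
cv2.imwrite('pics/t2.png',cv2.resize(im,None,fx=3,fy=3,interpolation=cv2.INTER_CUBIC))
E
```

```text
t 3.25 bin xy [-0.1834  0.0035] z 0.0581 rot [1.7993e+02 1.1000e-01 1.7535e+02] F [-0.2  0.2 -0.9] w 0.088
t 4.25 bin xy [-0.142   0.0033] z 0.0571 rot [1.7999e+02 5.0000e-02 1.7536e+02] F [-0.4 -1.2 -0.3] w 0.088
```

View pics/t2.png

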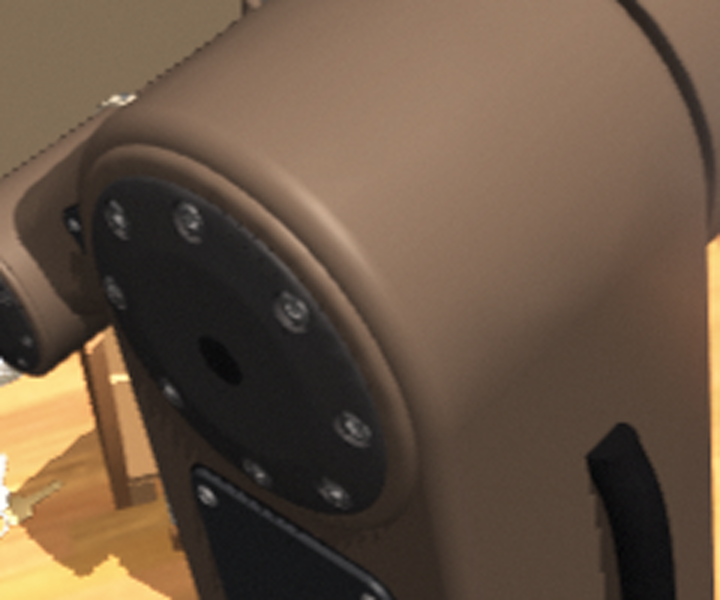

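The elbow hides the bin here, so I'll carry on by position and force.

```bash
python3 -m inch '-0.03 0 0 0 1; -0.03 0 0 0 1; -0.03 0 0 0 1; -0.03 0 0 0 1; -0.03 0 0 0 1; 0 0 0 0 1; 0 0 0 0 1; 0 0 0 0 1'; python3 -c "
from h import *;st()"
```

```text
time_s: 5.3
tcp_pos: [0.5098, 0.0244, 0.0572]
eef_rot: [180.0, 0.0, 175.4]
contact_force: [-0.0, -0.1, -1.0]
gripper_width: 0.0878
gripper_force: 0.0
t 5.3 bin xy [-0.12    0.0033] z 0.0572 rot [1.7998e+02 5.0000e-02 1.7538e+02] F [-0.  -0.1 -1. ] w 0.088
```

```bash
python3 -m inch '0 0 0 0 1; 0 0 0 0 1; 0 0 0 0 1; 0 0 0 0 1; -0.015 0 0 0 1; -0.015 0 0 0 1; -0.015 0 0 0 1; -0.015 0 0 0 1'; python3 -c "
from h import *;st()"
python3 -m inch '0.3 0 0 0 1; 0.3 0 0 0 1; 0.2 0 0 0 1; 0 0 -0.3 0 1; 0 0 -0.35 0 1; 0 0 -0.35 0 1; 0 -0.3 -0.2 0 1; 0 -0.35 0 0 1'; python3 -c "
from h import *;st()"
```

```text
time_s: 6.3
tcp_pos: [0.5161, 0.0229, 0.0565]
eef_rot: [-179.9, -0.2, 175.3]
contact_force: [-9.5, 1.8, 5.3]
gripper_width: 0.088
gripper_force: 1.8
t 6.3 bin xy [-0.1135  0.0023] z 0.0565 rot [-179.93   -0.23  175.32] F [-9.5  1.8  5.3] w 0.088
time_s: 7.3
tcp_pos: [0.3929, -0.0641, 0.2402]
eef_rot: [179.9, 0.4, 175.5]
contact_force: [1.4, -0.9, -0.5]
gripper_width: 0.0877
gripper_force: 0.0
t 7.3 bin xy [-0.2294 -0.0943] z 0.2402 rot [179.88   0.39 175.54] F [ 1.4 -0.9 -0.5] w 0.088
```

```bash
python3 -m inch '0.05 -0.35 0 0 0.1; 0.05 -0.35 0 0 0.1; 0.05 -0.35 0 0 0.1; 0.05 -0.35 0 0 0.1; 0.05 -0.35 0 0 0.1; 0.05 -0.35 0 0 0.1; 0.05 -0.35 0 0 0; 0 0 0 0 0' >/dev/null; python3 - <<'E'
from h import *
st(); c=capture('top'); im=c['color'][130:330,190:430]
cv2.imwrite('pics/t3.png',cv2.resize(im,None,fx=3,fy=3,interpolation=cv2.INTER_CUBIC))
E
```

```text
t 8.3 bin xy [-0.285 -0.465] z 0.2363 rot [-1.7999e+02 -6.0000e-02  1.7513e+02] F [ 0.7  0.3 -0.4] w 0.013
```

View pics/t3.png

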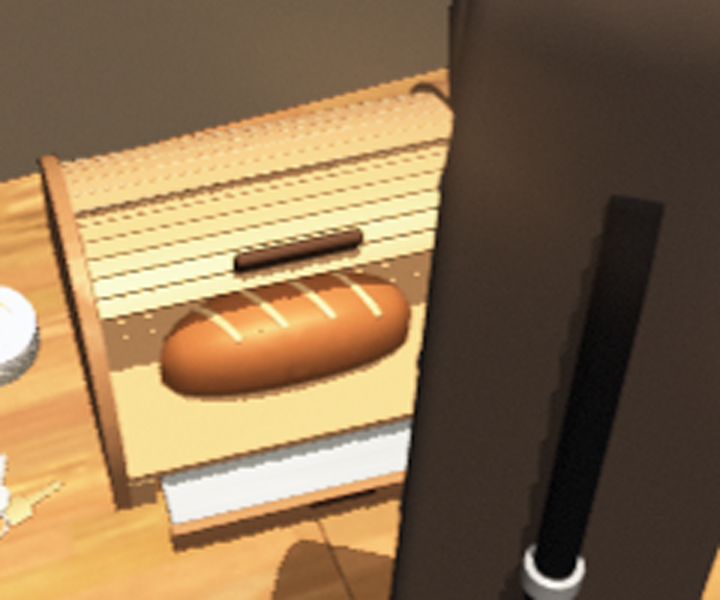

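The loaf is now well back, with its ends at about crop (162,370) and (410,315), its lower silhouette at about (250,398), and floor visible in front of it. The lip runs from (237,266) to (361,238).

```bash
python3 - <<'E'
from h import *
c=capture('top')
F=lambda p:(190+(p[0]+.5)/3-.5,130+(p[1]+.5)/3-.5)
for n,p,z in[('front',(240,399),.055),('el',(162,372),.07),('er',(411,312),.07)]:
    q=onz(c,*F(p),z); print(n,(RB.T@(q[:2]-O)).round(4))
for p in[(236,265),(362,238)]:
    o3,dd=ray(c,*F(p)); best=min(((abs(np.hypot(*(RB.T@((o3+dd*(z-o3[2])/dd[2])[:2]-O))[:1],z-.045)-.156),z) for z in np.arange(.15,.21,.001)))
    q=o3+dd*(best[1]-o3[2])/dd[2]; b=RB.T@(q[:2]-O); print(best,b,np.arctan2(q[2]-.045,-b[0])-.17)
E
```

```text
front [-0.1053  0.0552]
el [-0.074  0.11 ]
er [-0.0698 -0.0975]
(np.float64(0.0005209414630381048), np.float64(0.18200000000000002)) [-0.07569548  0.04760825] 0.8960191131417988
(np.float64(0.0004732399059354242), np.float64(0.18200000000000002)) [-0.07559679 -0.04976836] 0.8965711399276529
```

```bash
python3 -m inch '-0.05 0.3 0 0 0; -0.05 0.4 0 0 0; -0.05 0.4 0 0 0; -0.05 0.4 0 0 0; -0.05 0.4 0 0 0; -0.05 0.4 0 0 0; -0.05 0.4 0 0 0; -0.05 0.4 0.2 0 0' >/dev/null; python3 -c "
from h import *;st()"; python3 -m inch '-0.03 0 0.2 0 0; 0 0 0.3 0 0; 0 0 0.3 0 0; 0 0 0.2 0 0; 0 0 0.1 0 0; 0 0 0.05 0 0; 0 0 0 0 0; 0 0 0 0 0' >/dev/null; python3 -c "
from h import *;st()"
```

```text
t 9.4 bin xy [-0.2236  0.0026] z 0.2113 rot [179.79   0.34 175.56] F [ 0.3  0.  -0.7] w 0.0
t 10.4 bin xy [-0.2195 -0.0007] z 0.0376 rot [1.7995e+02 8.0000e-02 1.7540e+02] F [-0.2 -0.2 -0.1] w 0.0
```

```bash
python3 -m inch '0 0 0.12 0 0; -0.05 0 0 0 0; -0.05 0 0 0 0; -0.04 0 0 0 0; -0.04 0 0 0 0; -0.04 0 0 0 0; -0.04 0 0 0 0; -0.04 0 0 0 0' >/dev/null; python3 -c "
from h import *;st()"; python3 -m inch '-0.03 0 0 0 0; -0.03 0 0 0 0; -0.02 0 0 0 0; -0.01 0 0 0 0; -0.01 0 0 0 0; 0 0 0 0 0; 0 0 0 0 0; 0 0 0 0 0' >/dev/null; python3 -c "
from h import *;st()"
```

```text
t 11.4 bin xy [-0.1746 -0.0014] z 0.0187 rot [-1.7999e+02 -1.0000e-02  1.7537e+02] F [-3. -0. -0.] w 0.0
t 12.4 bin xy [-0.1598 -0.0013] z 0.0189 rot [1.7999e+02 2.0000e-02 1.7537e+02] F [-0.9 -0.1 -0.8] w 0.0
```

```bash
python3 -m inch '-0.005 0 0 0 0; -0.005 0 0 0 0; -0.005 0 0 0 0; -0.005 0 0 0 0; -0.005 0 0 0 0; 0 0 0 0 0; 0 0 0 0 0; 0 0 0 0 0' >/dev/null; python3 -c "
from h import *;st()"
```

```text
t 13.4 bin xy [-0.1594 -0.0021] z 0.0182 rot [-179.92   -0.3   175.31] F [-12.4   7.1   7. ] w 0.0
```

```bash
python3 -m inch '0.2 0 0 0 0; 0.2 0 0 0 0; 0 0 -0.3 0 0; 0 0 -0.4 0 0; 0 0 -0.4 0 0; 0 0 -0.4 0 0; 0 0 -0.1 0 0; 0 0 0 0 0' >/dev/null; python3 -c "
from h import *;st()"; python3 -m inch '-0.2 0 0 0 0; -0.3 0 0 0 0; -0.3 0 0 0 0; -0.2 0 0 0 0; -0.1 0 0 0 0; -0.05 0 0 0 0; 0 0 0 0 0; 0 0 0 0 0' >/dev/null; python3 -c "
from h import *;st()"
```

```text
t 14.4 bin xy [-0.2157 -0.0009] z 0.2596 rot [1.7990e+02 1.4000e-01 1.7537e+02] F [ 0.1 -0.2 -2.2] w 0.0
t 15.4 bin xy [-0.0444 -0.0014] z 0.2591 rot [1.7998e+02 2.0000e-02 1.7539e+02] F [-0.7 -0.3 -0.3] w 0.001
```

```bash
python3 -m inch '0.055 0 0.1 0 0; 0 0 0.15 0 0; 0 0 0.12 0 0; 0 0 0.08 0 0; 0 0 0.05 0 0; 0 0 0.03 0 0; 0 0 0 0 0; 0 0 0 0 0' >/dev/null; python3 - <<'E'
from h import *
st()
# TCP path: lip angle phi
a=np.linspace(.896,-.01,15); prev=None
for i,t in enumerate(a):
    f=t+.17; r=.148+.010*min(1,(.896-t)/.6)
    K=np.array([-r*np.cos(f)+.006*np.sin(f), .045+r*np.sin(f)+.006*np.cos(f)])
    if r>.156: K[1]=.045+.156*np.sin(f)+.006*np.cos(f)
    T=K+[.0095,0]
    print(round(t,3),T.round(4),'' if prev is None else ((T-prev)/.15*[-1,-1]).round(3)); prev=T
E
```

```text
t 16.4 bin xy [-0.0516 -0.0014] z 0.1797 rot [1.7999e+02 4.0000e-02 1.7537e+02] F [ 0.3 -0.8  0.2] w 0.0
0.896 [-0.0568  0.1774] 
0.831 [-0.0658  0.1738] [0.06  0.024]
0.767 [-0.0746  0.1695] [0.059 0.028]
0.702 [-0.0832  0.1646] [0.057 0.033]
0.637 [-0.0915  0.1592] [0.055 0.036]
0.572 [-0.0995  0.1531] [0.053 0.04 ]
0.508 [-0.1071  0.1465] [0.051 0.044]
0.443 [-0.1143  0.1394] [0.048 0.048]
0.378 [-0.121   0.1314] [0.045 0.053]
0.314 [-0.1273  0.1228] [0.042 0.057]
0.249 [-0.1324  0.1139] [0.034 0.059]
0.184 [-0.1366  0.1047] [0.028 0.061]
0.119 [-0.1402  0.0953] [0.024 0.063]
0.055 [-0.1432  0.0856] [0.02  0.064]
-0.01 [-0.1455  0.0758] [0.016 0.066]
```

```bash
python3 -m inch '0.035 0 0.015 0 0; 0.06 0 0.025 0 0; 0.06 0 0.03 0 0; 0.055 0 0.033 0 0; 0.055 0 0.036 0 0; 0 0 0 0 0; 0 0 0 0 0; 0 0 0 0 0' >/dev/null; python3 -c "
from h import *;st()"; python3 -m inch '0.053 0 0.04 0 0; 0.05 0 0.044 0 0; 0.048 0 0.048 0 0; 0.045 0 0.053 0 0; 0.042 0 0.057 0 0; 0 0 0 0 0; 0 0 0 0 0; 0 0 0 0 0'  >/dev/null; python3 -c "
from h import *;st()"
```

```text
t 17.4 bin xy [-0.0921 -0.0016] z 0.1582 rot [-1.7998e+02 -7.0000e-02  1.7536e+02] F [-0.5  0.2  0.2] w 0.001
t 18.4 bin xy [-0.1275 -0.0014] z 0.1221 rot [-1.7999e+02 -3.0000e-02  1.7536e+02] F [0.8 0.1 1.2] w 0.0
```

```bash
python3 -m inch '0 0 0 0 0; 0 0 0 0 0; 0 0 0 0 0; 0 0 0 0 0; 0.034 0 0.059 0 0; 0.028 0 0.061 0 0; 0.024 0 0.063 0 0; 0.02 0 0.064 0 0' >/dev/null; python3 -c "
from h import *;st()"
```

```text
t 19.4 bin xy [-0.1435 -0.0013] z 0.0844 rot [180.     0.   175.38] F [1.5 0.5 2.3] w 0.0
```

```bash
python3 -m inch '0.01 0 0.03 0 0; 0.006 0 0.02 0 0; 0 0 0.01 0 0; 0 0 0.005 0 0; 0 0 0 0 0; 0 0 0 0 0; 0 0 0 0 0; 0 0 0 0 0' >/dev/null; python3 -c "
from h import *;st()"; python3 -m inch '0 0 0.007 0 0; 0 0 0.007 0 0; 0 0 0.007 0 0; 0 0 0 0 0; 0 0 0 0 0; 0 0 0 0 0; 0 0 0 0 0; 0 0 0 0 0' >/dev/null; python3 -c "
from h import *;st()"
```

```text
t 20.4 bin xy [-0.1457 -0.0015] z 0.0768 rot [-1.7999e+02  2.0000e-02  1.7539e+02] F [-6.3  0.  19.1] w 0.001
t 21.4 bin xy [-0.1456 -0.0015] z 0.0763 rot [-1.7998e+02  8.0000e-02  1.7546e+02] F [-18.3   3.4  51.7] w 0.0
```

Hard stop reached at z = 0.076, as predicted for a shut shutter. I'll back off and look.

```bash
python3 -m inch '0 0 -0.1 0 0; 0.1 0 -0.2 0 0; 0.2 0 -0.3 0 0; 0.1 0 -0.4 0 0; 0 -0.2 -0.1 0 0; 0.05 -0.35 0 0 0; 0.05 -0.4 0 0 0; 0.05 -0.4 0 0 0' >/dev/null;python3 -m inch '0 -0.4 0 0 0; 0 -0.4 0 0 0; 0.05 -0.4 0 0 0; 0.05 -0.4 0 0 0; 0.05 -0.4 0 0 0; 0.05 -0.35 0 0 0; 0.05 0 0 0 0; 0 0 0 0 0' >/dev/null; python3 - <<'E'
from h import *
st(); c=capture('top'); im=c['color'][130:330,165:430]
cv2.imwrite('pics/t4.png',cv2.resize(im,None,fx=3,fy=3,interpolation=cv2.INTER_CUBIC))
E
```

```text
t 23.4 bin xy [-0.2672 -0.5559] z 0.2364 rot [ 1.7992e+02 -7.0000e-02  1.7528e+02] F [-0.5  0.4  0.8] w 0.0
```

View pics/t4.png

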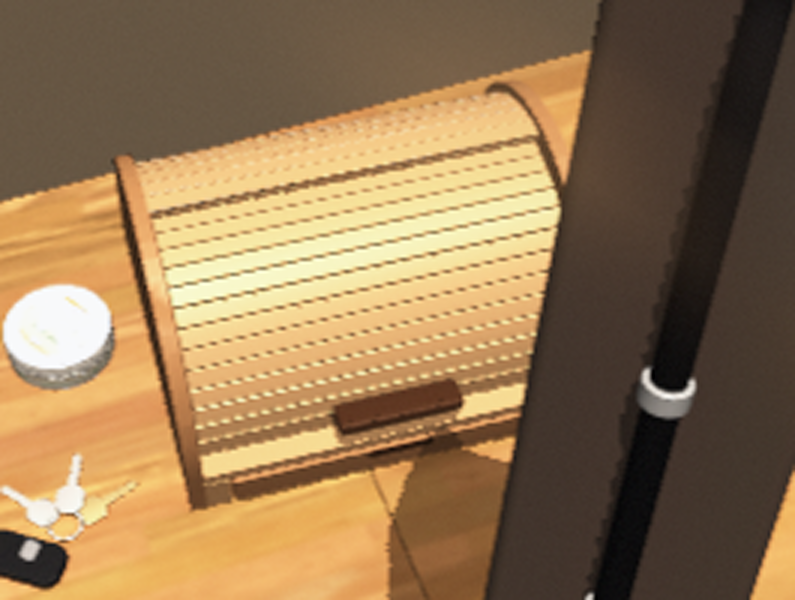

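The picture shows the shutter down with its lip from about crop (338,420) to (462,395), the slat edge just above the floor strip, and the tray front under the floor edge. I'll compare these with the projections for the shut and home positions.

```bash
python3 - <<'E'
from h import *
c=capture('top')
def P(x,y,z): return ((proj(c,np.r_[RB@[x,y]+O,z])[0]-[165,130])*3).round()
for t in(0,.05,.1):
    f=t+.17; g=t+.03
    print(t,'lip top outer',[P(-.156*np.cos(f)+.006*np.sin(f),y,.045+.156*np.sin(f)+.006*np.cos(f)) for y in(.05,-.05)],'lip bottom outer',[P(-.156*np.cos(f)-.006*np.sin(f),y,.045+.156*np.sin(f)-.006*np.cos(f)) for y in(.05,-.05)],'slat edge',P(-.13*np.cos(g),.15,.045+.13*np.sin(g)))
for j in(0,.006,.012): print('tray',j,P(-.15-j,.135,.032),P(-.15-j,.135,.005))
im=c['color'];hsv=cv2.cvtColor(im,cv2.COLOR_BGR2HSV)
m=((hsv[...,2]<120)&(hsv[...,1]>120)).astype(np.uint8); m[:255]=0;m[285:]=0;m[:,:270]=0;m[:,325:]=0
q=np.argwhere(m); print('lip mask rows/cols crop',(q.min(0)-[130,165])*3,(q.max(0)-[130,165])*3)
E
```

```text
0 lip top outer [array([336., 429.]), array([461., 400.])] lip bottom outer [array([337., 440.]), array([462., 411.])] slat edge [203. 455.]
0.05 lip top outer [array([335., 421.]), array([461., 392.])] lip bottom outer [array([336., 433.]), array([462., 403.])] slat edge [202. 450.]
0.1 lip top outer [array([334., 413.]), array([461., 384.])] lip bottom outer [array([335., 425.]), array([461., 396.])] slat edge [201. 445.]
tray 0 [229. 484.] [231. 502.]
tray 0.006 [231. 490.] [233. 509.]
tray 0.012 [233. 497.] [235. 515.]
lip mask rows/cols crop [378 324] [462 477]
```

```bash
python3 - <<'E'
from h import *
c=capture('top'); im=c['color'][250:300,225:325]
cv2.imwrite('pics/t5.png',cv2.resize(im,None,fx=8,fy=8,interpolation=cv2.INTER_NEAREST))
def P(x,y,z): return ((proj(c,np.r_[RB@[x,y]+O,z])[0]-[225,250])*8+4).round()
for t in(0,.05):
    f=t+.17; g=t+.03
    print(t,[P(-r*np.cos(f)+d*np.sin(f),y,.045+r*np.sin(f)+d*np.cos(f)) for r,d in((.156,.006),(.156,-.006),(.13,.006)) for y in(.05,-.05)],'slat',P(-.13*np.cos(g),.15,.045+.13*np.sin(g)),P(-.13*np.cos(g),.06,.045+.13*np.sin(g)))
print('floor edge',P(-.148,.15,.045),P(-.148,0,.045))
E
```

```text
0 [array([419., 187.]), array([755., 109.]), array([422., 216.]), array([755., 139.]), array([396., 125.]), array([727.,  49.])] slat [ 65. 258.] [367. 188.]
0.05 [array([417., 167.]), array([754.,  89.]), array([420., 198.]), array([755., 120.]), array([395., 108.]), array([726.,  32.])] slat [ 63. 244.] [366. 174.]
floor edge [ 80. 316.] [581. 199.]
```

View pics/t5.png

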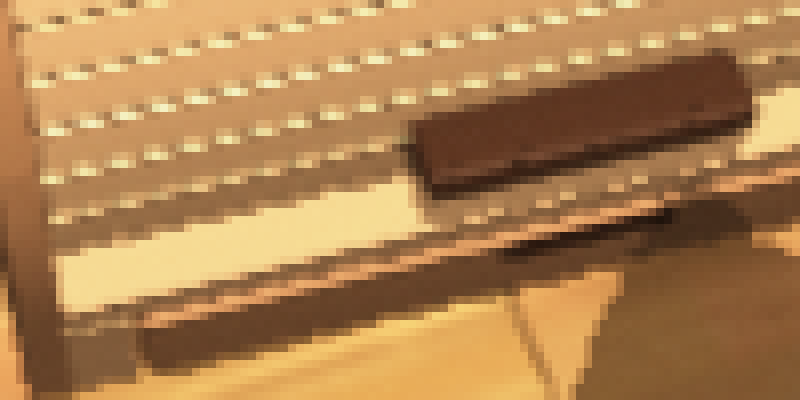

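The lip's top outer edge runs from (425,183) to (750,113) and the slat edge is at about (60,256). Both match the shut prediction, and the tray sits flush.

```bash
python3 -c "
from plant import *;print(close_job())"
```

```text
the job is handed in; nothing more can be done
None
```

I handed the job in: the loaf is inside the bin, the crumb tray is fully home and the shutter is shut, all by fingertip pushing in about 24 s. The last picture agrees for the tray and shutter, but it no longer shows the loaf behind the shutter or the spice jar and corkscrew behind the arm, and no verdict came back.

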